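# Raise the telescoping magnifier over the bead dish

## Robot

A 7-joint arm with a two-finger parallel gripper is mounted at the origin on the work surface. World frame = base frame: x ahead of the robot, y to its left, z up, the work surface at z = 0. Lengths are in m, angles in degrees, forces in N, time in s.
With the tool pointing down it reaches from about 0.35 to 0.9 m from the base axis. Payload 7.2 kg.
Tool frame: the origin (TCP) lies at the centre of the arm's flange, where the gripper is bolted on; the fingertips stand 173 mm ahead of it and the grasp point (between the pads) lies 155 mm ahead of it (manip.grip_depth is the distance from the TCP to the grasp point, in m); z points along the fingers, y is the line along which they close (so a half turn about z gives the same grasp; the last joint's range is limited). The gripper opens to 85 mm and grips with 20 to 120 N. Pads are 22 mm wide; open, the fingers measure 114 mm over their backs; the gripper's body (76 mm by 85 mm) begins 54 mm behind the grasp point. The pads swing forward as they close: fully open they stand 13 mm farther back than shut.
Start: joints at [-76.387, 23.554, -0.728, 91.456, 0.321, 64.991, -4.71], TCP at [0.188, 0.596, 0.405] pointing down, gripper open.
Joint ranges: [-169.25, 169.25], [-16.82, 113.86], [-84.01, 82.57], [7.8, 145.47], [-59.2, 239.2], [7.22, 106.19], [-163.78, 163.78]. Speed limits (degrees/s): [136.94, 136.94, 172.46, 172.46, 180, 180, 180].

## Interface

Orientations are given as [roll, pitch, yaw] about the fixed x, y, z axes, in that order (R = Rz(yaw) Ry(pitch) Rx(roll)).
In Python, from cell import manip gives the robot as it stands. The module is installed in compiled form; this text tells all that it offers.
- The arm moves only by the tool carry_out, never from a script. Its argument "plan" is a list that holds one entry, the list of rows, each a list of 7 numbers: the shift along the tool's x, y, z in units of 40 mm (1.0 is 40 mm), then the turn, a rotation vector about the tool's x, y, z in units of 6 degrees (1.0 is 6 degrees), then the finger opening in mm, from 0 to 85.4. In form: [[[tx, ty, tz, ax, ay, az, claw], ...]]. A call has 1 to 8 rows; each row is the pose to reach, as a shift and turn from the pose commanded when the call began, along the tool's axes at that moment; what a row does not reach only later rows make up. A row lasts 1/12 s, in which the tool goes at most 41.7 mm and 7.16 degrees, less where a joint would pass 70% of its speed; a pose out of reach is approached as far as the arm can. A call with a gripper value outside its range is refused whole. The fingers move at their own pace and stop on an object; the grip force is fixed at half the most. Time passes only in rows, so rows that repeat a pose let the fingers close. It gives the time, the measured TCP pose, the force, the opening and the grip force at its end, in the units of the state.
- manip.state(): the state, without advancing time (a new reading comes with each control period).
- manip.get_image(name): name is "side" or "top" or "wrist"; returns a dict with "frame" (420x560x3 uint8, blue, green, red), "z_map" (420x560 float32, m along the optical axis (not along the pixel's ray), 0 where there is no reading), "fx", "fy", "cx", "cy" (pixels), "position" and "attitude" of the camera in the world; the wrist camera has in their place "hand_eye" (4x4, takes a point from camera to tool coordinates, whose origin is the TCP and whose axes are the flange's). Camera axes: x right, y down, z forward; pixel columns grow to the right and rows downward; lengths in m; the calibration is good to about 2 mm. The wrist camera is an equidistant fisheye: a pixel r from the principal point sees the ray r / f radians off the axis. A picture is of the moment at which its call begins: read the wrist's pose just before it.
- manip.hand_in(): hands the job in; it is judged then, once.
Trained networks look in a picture, given as the dict that the camera call returned (one of the last four; its "shot" number tells which), for a name from the list of things; names that differ only in an ending like _2 or _b are one class to them, and where a whole thing is asked for, a point or a joint stands for the part that bears it (a point fixed in the world has none). Each returns a list of dicts, best first, with "score" (0 to 1); they miss things now and then, are a little off and sometimes report something else, mostly with a low value. They report only what shows in the picture. A call takes as long as a camera call.
- manip.outline_of(target, picture): "pixels" (420x560 bool, what is visible of it) and "extent" ([centre column, centre row, width, height] in pixels, round what is visible of it).
The state is a dict: "time_s": time; "q": joint angles; "joint_vel": joint speeds; "tau": joint torques, N m; "eef_pos": TCP position; "tool_rot": TCP orientation; "wrist_force": force on the tool from outside, world axes, zero at the start; "wrist_torque": the same for the moment, N m; "opening": finger opening in m; "gripper_force": force on a finger pad.
Only numpy, scipy, OpenCV 4.12 (cv2) and the standard library are available. Lean on these libraries where they do the work, as an engineer would, in place of code of your own. Each camera call takes 0.05 s, during which the arm holds its last target. There are 200 camera calls.

## Task

With its mast still locked down, slide the magnifier stand along its rail until the lens is centred over the round dish of beads (not the square tray). Then press the release button on the stand so the mast pops up to its first stop, take the mast's grip, pull it up as far as it goes, to the second stop, and finish holding it there: the mast sinks back if you let go, so the program ends with the gripper still holding the grip. Leave the pliers, the jar and the spool where they are.

Things in the scene. Friction and masses are not known exactly. Their poses are not given: they have to be found in the camera images.
- rail: Aluminium rail fixed flat on the bench, 75 x 420 mm, 12 mm high, black 20 mm high end blocks. Origin: middle of its underside, on the bench. Its y axis runs along the rail, its x axis points across it, to the side where the lens, dish and tray are; z up.
- carriage (a joint): Position of the magnifier stand along the rail, in m: 0 in the middle, + towards the rail's +y, range -0.145 to 0.145. Stays where left; about 3 N moves it. The stand: grey block 136 mm (across the rail) x 62 mm, top 52 mm above the bench; button, mast, grip and lens move with it, axes as the rail's. It can be slid by the grip: the mast is stiff sideways.
- button (a joint): Travel of the release button in m: 0 out, 0.006 fully pressed (about 5 N, straight down, springs back by itself). From about 0.0035 it frees the mast, which then pops up by itself; a press held for half a second is enough. Until then the mast cannot be pulled up.
- button_top (a point): Centre of the top of the release button: a round black button 28 mm across in a dark steel housing on a 46 mm raised square at the robot's side of the stand, 65 mm from the mast's axis (rail -x direction), facing up.
- mast (a joint): Extension of the telescoping mast in m, straight up: 0 locked down; about 0.020 to 0.030 at the first stop, where its spring carries it after the button is pressed; 0.100 at the second stop, the hard upper end. Pulling from the first to the second stop works against the spring, up to about 7 N, and the mast goes back to the first stop if let go.
- grip: Rubber grip block on top of the mast: 34 mm along the rail's x, 24 mm along the rail's y, 30 mm high, edges rounded. Origin: centre of its underside (86 mm above the bench while locked down); axes as the rail's. Grip from above across its 24 mm. Below it: a 12 mm wide lens arm towards the rail's +x, and a 30 mm wide collar with its top 76 mm above the bench.
- lens (a point): Centre of the round magnifying lens (ring 102 mm over all), 150 mm from the mast's axis towards the rail's +x; 82 mm above the bench while locked. Rises with the mast.
- dish: Round terracotta dish with coloured beads, fixed, 116 mm across, 22 mm high, on the bench beside the rail, somewhere to one side of the stand. Origin: centre of its underside.
- tray: Square wooden tray with brass findings, fixed, 105 mm square, 20 mm high. Not the one wanted. Origin: centre of its underside.
- pliers: Red-handled pliers lying loose, about 170 mm long, 14 mm high; origin at the pivot on the bench. Leave alone.
- jar: Small glass jar with aluminium cap, 56 mm across, 70 mm high, loose. Origin: centre of its underside. Leave alone.
- spool: Wooden spool with copper core, 44 mm across, 38 mm high, loose, standing. Origin: centre of its underside. Leave alone.

How it is judged:
By the outcome, as a careful person would: the job done as asked, in the order asked, and still so for the second after the job is handed in, while the arm keeps its last pose, push and grip.
It also fails if it takes over 58 s, if anything falls off the work surface, if the arm or the gripper's body presses on something with over 40 N, if the wrist force passes 120 N, or if a joint passes its speed limit or range.

## Working session

There is one attempt and no reset: what is moved stays moved. The work goes in short steps, Python scripts to look and compute and a tool call to move; the robot and the scene stay as the last step left them, time stands still between calls to the robot, and variables do not carry over. Pictures are saved under pics/ and viewed, at most 10 in all, crops included, and the job is handed in when it is done.

Besides the shell and the picture viewer there is one more tool, called after "Emit:" as name([rows], argument=value, ...), one row to a line, values as JSON. carry_out: Moves the arm, as the interface text tells. Its arguments: {"type":"object","properties":{"plan":{"type":"array","items":{"type":"array","items":{"type":"array","items":{"type":"number"}}}}},"required":["plan"]}

```bash
mkdir -p pics; cat > h.py <<'E'
import numpy as np, cv2
from scipy.spatial.transform import Rotation as R
from cell import manip
def pose(p):
    a=np.array(p["attitude"],float)
    return (a if a.shape==(3,3) else R.from_euler('xyz',a,degrees=True).as_matrix() if a.size==3 else R.from_quat(a).as_matrix()), np.array(p["position"])
def cloud(p,m):
    v,u=np.nonzero(m&(p["z_map"]>0)); z=p["z_map"][v,u]
    Rm,t=pose(p)
    return np.c_[(u-p["cx"])/p["fx"]*z,(v-p["cy"])/p["fy"]*z,z]@Rm.T+t
E
python3 - <<'E'
from h import *
s=manip.state(); print({k:s[k] for k in("time_s","eef_pos","tool_rot","opening")})
ims=[]
for n in("top","side"):
    p=manip.get_image(n); print(n,p["position"],p["attitude"],p["fx"]); ims.append(p["frame"])
    cv2.imwrite(f"pics/{n}1.png",p["frame"])
    for t in("rail","carriage","button_top","grip","lens","dish","tray","pliers","jar","spool"):
        for d in manip.outline_of(t,p)[:2]:
            c=cloud(p,d["pixels"])
            if len(c): print(t,round(d["score"],2),np.round(d["extent"]),np.round(np.median(c,0),3),np.round(np.percentile(c,2,0),3),np.round(np.percentile(c,98,0),3),len(c))
E
```

```text
{'time_s': 0.0, 'eef_pos': array([0.18812271, 0.5957685 , 0.40382211]), 'tool_rot': array([-1.79904215e+02,  8.62178502e-03,  1.62479336e+02]), 'opening': 0.08557307004702365}
top [ 0.46240681 -0.01270288  1.14786438] [-173.29841085    0.2138029   -88.38555624] 435.1255556253984
rail 0.96 [276. 191. 156. 116.] [ 0.577 -0.018  0.015] [ 0.507 -0.21   0.005] [0.773 0.185 0.113] 6555
carriage 0.87 [276. 191.  44. 118.] [ 0.646 -0.024  0.085] [ 0.502 -0.064  0.049] [0.781 0.03  0.118] 2675
lens 0.72 [273. 173.  39.  83.] [ 0.73  -0.018  0.087] [ 0.58  -0.054  0.082] [0.783 0.033 0.118] 1512
dish 0.68 [311. 152.  45.  41.] [ 0.753 -0.106  0.008] [ 0.701 -0.152  0.002] [ 0.803 -0.063  0.025] 1265
tray 0.56 [239. 162.  40.  43.] [0.725 0.087 0.007] [0.672 0.034 0.001] [0.776 0.136 0.024] 1546
pliers 0.8 [134. 263.  39.  61.] [0.444 0.357 0.013] [ 0.377  0.296 -0.   ] [0.525 0.393 0.018] 654
jar 0.66 [435. 168.  29.  26.] [ 0.712 -0.414  0.069] [ 0.691 -0.443  0.01 ] [ 0.739 -0.394  0.076] 518
spool 0.53 [409. 284.  18.  14.] [ 0.421 -0.36   0.039] [ 0.403 -0.382  0.004] [ 0.44  -0.343  0.043
[... 542 characters left out ...]
89.  89.  33.] [ 0.719 -0.017  0.085] [ 0.575 -0.105  0.   ] [0.782 0.037 0.117] 1442
lens 0.3 [326. 196.  11.   8.] [ 0.522 -0.033  0.087] [ 0.51  -0.052  0.076] [ 0.535 -0.022  0.091] 102
dish 0.88 [242. 186.  40.  29.] [ 0.737 -0.138  0.015] [ 0.693 -0.157  0.002] [ 0.8   -0.06   0.025] 362
tray 0.59 [235. 241.  53.  41.] [0.723 0.09  0.007] [0.669 0.036 0.001] [0.773 0.142 0.022] 1702
pliers 0.88 [334. 363.  89.  41.] [0.44  0.363 0.012] [0.37  0.303 0.001] [0.522 0.397 0.017] 1075
jar 0.58 [278. 111.  18.  26.] [ 0.711 -0.402  0.045] [ 0.688 -0.436  0.002] [ 0.738 -0.39   0.073] 450
spool 0.81 [374. 138.  14.  23.] [ 0.418 -0.353  0.033] [ 0.4   -0.38   0.001] [ 0.435 -0.339  0.042] 218
```

View pics/top1.png

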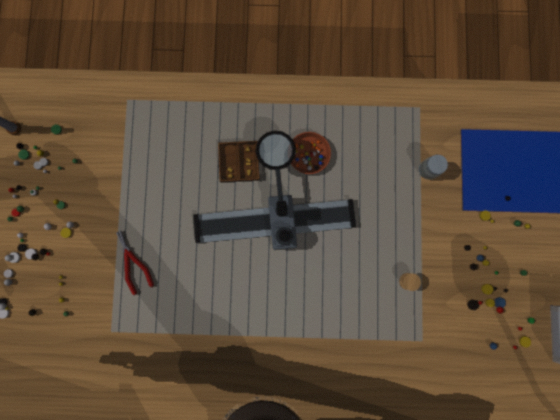

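View pics/side1.png

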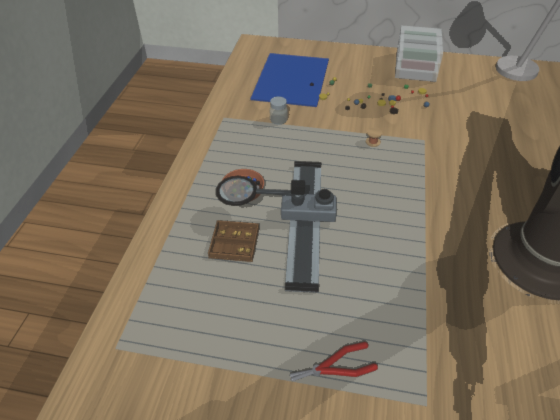

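The top view shows the rail from (195,228) to (355,213), with the lens at (276,150). The dish is at (312,153), to the right (−y), and the tray is at (240,162). The side view agrees. Next I'll fit the precise geometry.

```bash
cat > fit.py <<'E'
from h import *
from scipy.optimize import least_squares
def circ(xy,r=None,c0=None):
    c0=np.median(xy,0) if c0 is None else c0
    f=lambda q:np.hypot(*(xy-q[:2]).T)-(r if r else q[2])
    return least_squares(f,[*c0]+([] if r else [.05]),loss='soft_l1',f_scale=.002).x
def rect(c): return cv2.minAreaRect((c[:,:2]*1000).astype(np.float32))
def best(t,p): 
    o=manip.outline_of(t,p); return o[0]["pixels"] if o else None
def measure():
    for n in("top","side"):
        p=manip.get_image(n)
        c=cloud(p,best("rail",p)); r=c[(c[:,2]<.025)&(c[:,2]>.006)]
        print(n,"rail",rect(r))
        full=cloud(p,np.ones(p["z_map"].shape,bool))
        g=full[(full[:,2]>.107)&(full[:,2]<.125)&(abs(full[:,0]-.587)<.03)&(abs(full[:,1]+.05)<.13)]
        if len(g)>5: print("grip",np.round(g.mean(0),4),len(g),rect(g))
        b=full[(full[:,2]>.070)&(full[:,2]<.1)&(full[:,0]<.56)&(full[:,0]>.49)&(abs(full[:,1]+.05)<.13)]
        if len(b)>5: print("button",np.round(np.median(b,0),4),np.round(b.max(0),4),rect(b),len(b))
        l=full[(full[:,2]>.07)&(full[:,2]<.1)&(full[:,0]>.65)&(full[:,0]<.85)&(abs(full[:,1]+.05)<.13)]
        print("lens rect",rect(l), len(l), "circ", np.round(circ(l[np.hypot(*(l[:,:2]-np.array(rect(l)[0])/1000).T)>.035][:,:2]),4))
        m=best("dish",p)
        if m is not None:
            d=cloud(p,m); d=d[(d[:,2]>.016)&(d[:,2]<.03)]
            print("dish circ",np.round(circ(d[:,:2]),4),np.round(circ(d[:,:2],.055),4),rect(d),len(d))
E
python3 -c "
from fit import *
measure()"
```

```text
top rail ((568.53662109375, -12.565322875976562), (272.7221374511719, 390.40863037109375), 37.98432540893555)
grip [ 0.5903 -0.0306  0.1169] 138 ((591.0296020507812, -30.85683822631836), (33.98521041870117, 23.860200881958008), 8.422515869140625)
button [ 0.525  -0.0379  0.0808] [ 0.5484 -0.0172  0.0943] ((525.6180419921875, -38.60309600830078), (43.89287185668945, 42.26306915283203), 5.043009281158447) 262
lens rect ((727.0256958007812, -6.797798156738281), (99.20823669433594, 128.02386474609375), 67.63330078125) 1325 circ [ 0.7318 -0.0099  0.0445]
dish circ [ 0.7515 -0.1014  0.0526] [ 0.7507 -0.0997] ((751.1959228515625, -107.83218383789062), (99.69677734375, 113.33130645751953), 89.18818664550781) 324
side rail ((591.0132446289062, -2.2052764892578125), (193.4951171875, 425.3729248046875), 16.870378494262695)
grip [ 0.5873 -0.0247  0.1149] 123 ((587.4403686523438, -26.576374053955078), (31.0822696685791, 24.903751373291016), 10.435495376586914)
button [ 0.5229 -0.0284  0.0798] [ 0.5452 -0.0123  0.0917] ((523.62060546875, -32.3240966796875), (39.90679931640625, 43.24720764160156), 87.60193634033203) 213
lens rect ((724.1439208984375, -3.9430694580078125), (102.78507232666016, 123.0909194946289), 65.20923614501953) 1055 circ [ 0.729  -0.0064  0.045 ]
dish circ [ 0.7483 -0.0981  0.054 ] [ 0.7483 -0.0968] ((741.6886596679688, -126.6385498046875), (54.84111785888672, 110.69518280029297), 77.24190521240234) 126
```

```bash
cat >> h.py <<'E'
def go(pos,yaw):
    s=manip.state(); T=R.from_euler('xyz',s["tool_rot"],degrees=True)
    d=T.inv().apply(np.array(pos)-s["eef_pos"])/.04
    w=(T.inv()*R.from_euler('xyz',[180,0,yaw],degrees=True)).as_rotvec(degrees=True)/6
    print("t",round(s["time_s"],2),"eef",np.round(s["eef_pos"],4),np.round(s["tool_rot"],2),"F",np.round(s["wrist_force"],1),"open",round(s["opening"],4),"row",np.round(np.r_[d,w],3))
E
python3 -c "
from h import *
go([.589,-.0285,.40],188)"
```

```text
t 1.4 eef [0.1881 0.596  0.4047] [180.    -0.   162.48] F [-0.4  0.4 -0.3] open 0.0854 row [-14.257 -11.872   0.117   0.     -0.     -4.253]
```

Emit:
carry_out([
  [[-14.26,-11.87,0.1,0,0,-4.25,85],[-14.26,-11.87,0.1,0,0,-4.25,85],[-14.26,-11.87,0.1,0,0,-4.25,85],[-14.26,-11.87,0.1,0,0,-4.25,85],[-14.26,-11.87,0.1,0,0,-4.25,85],[-14.26,-11.87,0.1,0,0,-4.25,85],[-14.26,-11.87,0.1,0,0,-4.25,85],[-14.26,-11.87,0.1,0,0,-4.25,85]],
])

```text
time_s: 2.07
eef_pos: [0.369, 0.3136, 0.4032]
tool_rot: [180.0, 0.0, -172.0]
wrist_force: [2.5, -0.4, -0.1]
opening: 0.0848
gripper_force: 0.0
```

```bash
python3 -c "
from h import *
go([.589,-.0285,.40],188)"
```

```text
t 2.07 eef [0.369  0.3136 0.4032] [ 1.7997e+02  3.0000e-02 -1.7202e+02] F [ 2.5 -0.4 -0.1] open 0.0848 row [-4.260e+00 -9.232e+00  7.700e-02  6.000e-03  5.000e-03 -3.000e-03]
```

Emit:
carry_out([
  [[-4.26,-9.23,0.1,0,0,0,85],[-4.26,-9.23,0.1,0,0,0,85],[-4.26,-9.23,0.1,0,0,0,85],[-4.26,-9.23,0.1,0,0,0,85],[-4.26,-9.23,0.1,0,0,0,85],[-4.26,-9.23,0.1,0,0,0,85],[-4.26,-9.23,0.1,0,0,0,85],[-4.26,-9.23,0.1,0,0,0,85]],
])

```text
time_s: 2.73
eef_pos: [0.5493, 0.0333, 0.4]
tool_rot: [180.0, 0.0, -172.0]
wrist_force: [0.8, 1.4, -0.4]
opening: 0.0849
gripper_force: 0.0
```

Emit:
carry_out([
  [[0,-2,0,0,0,0,85],[0,-2,0,0,0,0,85]],
])

```text
time_s: 2.9
eef_pos: [0.5604, -0.0463, 0.3995]
tool_rot: [-180.0, 0.0, -172.0]
wrist_force: [0.3, 0.4, -0.1]
opening: 0.0853
gripper_force: 0.0
```

```bash
cat > wr.py <<'E'
from h import *
def wcloud(p,s):
    v,u=np.indices(p["z_map"].shape); x=(u-p["cx"])/p["fx"]; y=(v-p["cy"])/p["fy"]
    th=np.hypot(x,y); k=np.where(th>1e-6,np.tan(np.minimum(th,1.5))/np.maximum(th,1e-6),1); z=p["z_map"]
    c=np.stack([x*k*z,y*k*z,z],-1); H=np.array(p["hand_eye"]); c=c@H[:3,:3].T+H[:3,3]
    T=R.from_euler('xyz',s["tool_rot"],degrees=True).as_matrix()
    w=c@T.T+s["eef_pos"]; w[(z<=0)|(th>1.4)]=np.nan; return w
E
python3 - <<'E'
from fit import *
from wr import *
go([.589,-.0285,.40],188)
s=manip.state(); p=manip.get_image("wrist"); cv2.imwrite("pics/w1.png",p["frame"])
W=wcloud(p,s); np.save("w1.npy",W)
for t in("grip","button_top","lens","dish","rail","carriage"):
    for d in manip.outline_of(t,p)[:1]:
        c=W[d["pixels"]]; c=c[~np.isnan(c[:,0])]
        print(t,round(d["score"],2),np.round(d["extent"]),np.round(np.median(c,0),4),np.round(np.percentile(c,2,0),4),np.round(np.percentile(c,98,0),4),len(c))
        if t=="dish":
            e=c[(c[:,2]>.018)&(c[:,2]<.028)]; print(np.round(circ(e[:,:2]),4),np.round(circ(e[:,:2],.055),4),len(e))
        if t=="rail": 
            e=c[(c[:,2]>.006)&(c[:,2]<.025)]; print(rect(e))
        if t=="grip":
            e=c[c[:,2]>.108]; print(rect(e),e.mean(0),len(e))
E
```

```text
t 2.9 eef [ 0.5604 -0.0463  0.3995] [-1.7997e+02  2.0000e-02 -1.7202e+02] F [ 0.3  0.4 -0.1] open 0.0853 row [-0.769  0.341 -0.011 -0.006  0.003 -0.004]
grip 0.74 [301. 245.  28.  42.] [ 0.5841 -0.0301  0.1166] [ 0.5715 -0.0416  0.0936] [ 0.6034 -0.0179  0.1184] 1231
((588.1778564453125, -29.333965301513672), (32.887638092041016, 23.96051788330078), 8.09925651550293) [ 0.58670045 -0.02980842  0.11635356] 1075
button_top 0.72 [228. 322.  81.  78.] [ 0.7509 -0.0985  0.009 ] [ 0.6946 -0.1455  0.0034] [ 0.8018 -0.0505  0.0231] 4470
lens 0.75 [293. 293.  91. 142.] [ 0.6957 -0.023   0.0868] [ 0.572  -0.0544  0.0826] [0.7413 0.0294 0.118 ] 4701
rail 0.75 [309. 249. 352. 237.] [ 0.5691 -0.0275  0.0134] [ 0.5021 -0.2091  0.0075] [0.7291 0.1833 0.1167] 28665
((565.9740600585938, -12.0074462890625), (267.7738037109375, 398.2695617675781), 36.6487922668457)
carriage 0.61 [292. 248.  84. 237.] [ 0.5775 -0.0297  0.0791] [ 0.497  -0.0641  0.0498] [0.7368 0.0216 0.1175] 11319
```

View pics/w1.png

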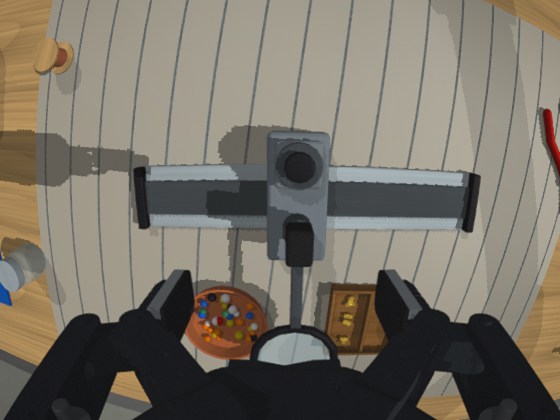

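The wrist view shows the grip at (300,245), the button at (300,168) and the dish at (227,322). The network mislabelled the dish as the button. I'll fit the dish and the rail angle from this close view.

```bash
python3 - <<'E'
from fit import *
W=np.load("w1.npy").reshape(-1,3); W=W[~np.isnan(W[:,0])]
def box(x0,x1,y0,y1,z0,z1): return W[(W[:,0]>x0)&(W[:,0]<x1)&(W[:,1]>y0)&(W[:,1]<y1)&(W[:,2]>z0)&(W[:,2]<z1)]
d=box(.68,.82,-.17,-.03,.018,.028); print("dish",np.round(circ(d[:,:2]),4),len(d),rect(d))
g=box(.55,.62,-.06,.0,.11,.122); print("grip",rect(g),g[:,2].max())
b=box(.49,.555,-.08,.0,.0885,.1); print("button",rect(b),len(b),np.round(circ(b[:,:2],),4) if len(b) else 0, np.percentile(b[:,2],[5,50,95]) if len(b) else 0)
r=np.r_[box(.48,.64,-.25,-.07,.0075,.016),box(.48,.64,.02,.22,.0075,.016)]
print("rail top",rect(r)); r2=box(.48,.66,-.26,.24,.017,.024); print("blocks",rect(r2))
s=box(.48,.68,-.08,.04,.047,.056); print("stand",rect(s))
E
```

```text
dish [ 0.7483 -0.0986  0.0552] 664 ((749.941162109375, -96.15298461914062), (102.32487487792969, 115.39629364013672), 77.6531753540039)
grip ((588.1778564453125, -29.333965301513672), (32.887638092041016, 23.96051788330078), 8.09925651550293) 0.11930886379709543
button ((524.0858764648438, -37.9378662109375), (23.983959197998047, 25.864152908325195), 0.3833719789981842) 404 [ 0.5239 -0.0374  0.0083] [0.0885635  0.08904102 0.09002315]
rail top ((566.448974609375, -12.323944091796875), (75.417724609375, 414.2799377441406), 7.389257431030273)
blocks ((547.031494140625, -14.453720092773438), (112.8604965209961, 420.5098571777344), 7.196966171264648)
stand ((560.5619506835938, -32.48428726196289), (135.34518432617188, 61.887699127197266), 7.306873321533203)
```

Emit:
carry_out([
  [[-0.75,0.32,0,0,0,0.12,85],[-0.75,0.32,1,0,0,0.12,70],[-0.75,0.32,2,0,0,0.12,60],[-0.75,0.32,2.8,0,0,0.12,60],[-0.75,0.32,3.4,0,0,0.12,60],[-0.75,0.32,3.52,0,0,0.12,60],[-0.75,0.32,3.52,0,0,0.12,40],[-0.75,0.32,3.52,0,0,0.12,15]],
])

```text
time_s: 3.92
eef_pos: [0.5882, -0.0263, 0.2599]
tool_rot: [180.0, 0.1, -172.7]
wrist_force: [0.4, 0.2, -0.9]
opening: 0.0371
gripper_force: 0.0
```

Emit:
carry_out([
  [[0,0,0,0,0,0,15],[0,0,0,0,0,0,15],[0,0,0,0,0,0,15],[0,0,0,0,0,0,15]],
])

```text
time_s: 4.25
eef_pos: [0.5884, -0.0272, 0.2603]
tool_rot: [-180.0, 0.2, -172.7]
wrist_force: [2.9, 0.9, 2.9]
opening: 0.023
gripper_force: 61.9
```

```bash
python3 -c "
from h import *
go([.5995,-.1176,.258],187.3)"
```

```text
t 4.25 eef [ 0.5884 -0.0272  0.2603] [-179.99    0.2  -172.74] F [2.9 0.9 2.9] open 0.023 row [ 1.100e-02 -2.277e+00  5.900e-02 -2.000e-03  3.300e-02 -7.000e-03]
```

Emit:
carry_out([
  [[0,-0.15,0,0,0,0,15],[0,-0.45,0,0,0,0,15],[0,-0.8,0,0,0,0,15],[0,-1.2,0,0,0,0,15],[0,-1.6,0,0,0,0,15],[0,-2,0,0,0,0,15],[0,-2.2,0,0,0,0,15],[0,-2.25,0,0,0,0,15]],
])

```text
time_s: 4.92
eef_pos: [0.6, -0.1183, 0.2596]
tool_rot: [-179.9, 0.2, -172.8]
wrist_force: [4.6, 3.0, 2.5]
opening: 0.0231
gripper_force: 62.0
```

```bash
python3 - <<'E'
from fit import *
go([.5995,-.1176,.258],187.3)
y=np.array([-.127,.992]); x=np.array([.992,.127]); D=np.array([.7487,-.0985])
for n in("top","side"):
    p=manip.get_image(n); cv2.imwrite(f"pics/{n}2.png",cv2.resize(p["frame"][120:260,190:390],None,fx=4,fy=4))
    f=cloud(p,np.ones(p["z_map"].shape,bool))
    l=f[(f[:,2]>.072)&(f[:,2]<.1)&(abs(f[:,0]-.7487)<.07)&(abs(f[:,1]+.0985)<.07)]
    q=(l[:,:2]-D); a=q@x; b=q@y
    print(n,len(l),"b range",np.percentile(b,[1,99]),"a",np.percentile(a,[1,99]))
    k=a>-.03; print("circ rel dish (world)",np.round(circ(l[k][:,:2],.048)-D,4), "along", np.round((circ(l[k][:,:2],.048)-D)@y,4))
    s=f[(f[:,2]>.047)&(f[:,2]<.056)&(f[:,0]<.68)&(f[:,0]>.47)&(f[:,1]>-.2)&(f[:,1]<0)]; print("stand",rect(s))
E
```

```text
t 4.92 eef [ 0.6    -0.1183  0.2596] [-179.94    0.18 -172.83] F [4.6 3.  2.5] open 0.0231 row [ 0.01   0.018  0.039 -0.009  0.03  -0.022]
top 954 b range [-0.04849658  0.04545151] a [-0.04100913  0.0480282 ]
circ rel dish (world) [-0.0167 -0.0165] along -0.0143
stand ((630.1603393554688, -87.34861755371094), (2.4839415550231934, 9.874963760375977), 89.90843963623047)
side 883 b range [-0.04423989  0.05030917] a [-0.06608262  0.04540678]
circ rel dish (world) [-0.0201 -0.0003] along 0.0022
stand ((571.8720703125, -118.8154296875), (134.2711181640625, 66.68014526367188), 7.596644878387451)
```

View pics/top2.png

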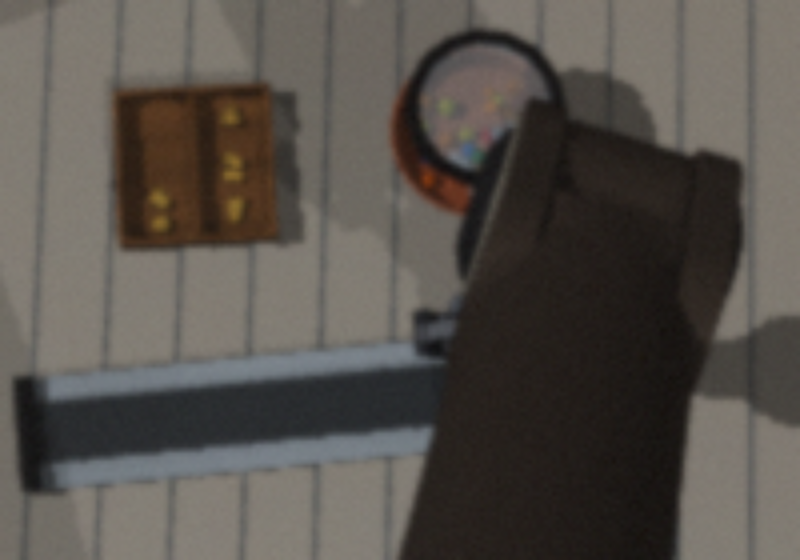

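The crop shows the lens ring (485,105) over the dish and clear of the tray. The offset that remains looks like parallax. I'll release, lift and move back over the button, then check the centring without the arm in the way.

Emit:
carry_out([
  [[0,0,0,0,0,0,60],[0,0,0,0,0,0,60],[0,0,0,0,0,0,60],[0,0,-0.7,0,0,0,60],[0,0,-1.6,0,0,0,60],[0,0,-2.5,0,0,0,30],[0.8,0,-2.6,0,0,0,0],[1.62,0,-2.6,0,0,0,0]],
])

```text
time_s: 5.68
eef_pos: [0.5353, -0.1244, 0.365]
tool_rot: [-179.9, 0.2, -172.7]
wrist_force: [-0.7, -0.5, -0.1]
opening: 0.0244
gripper_force: 0.0
```

Emit:
carry_out([
  [[1,0,0,0,0,0,0],[2,0,0,0,0,0,0],[2,0,0,0,0,0,0]],
])

```text
time_s: 5.93
eef_pos: [0.4478, -0.1361, 0.3615]
tool_rot: [179.8, -0.4, -173.0]
wrist_force: [-1.1, -0.0, -1.3]
opening: 0.0004
gripper_force: 0.0
```

```bash
cat > chk.py <<'E'
from fit import *
from wr import *
s=manip.state(); p=manip.get_image("wrist"); cv2.imwrite("pics/w2.png",p["frame"]); W=wcloud(p,s).reshape(-1,3); W=W[~np.isnan(W[:,0])]
y=np.array([-.127,.992]); x=np.array([.992,.127]); D=np.array([.7487,-.0985])
def rep(n,f):
    q=f[:,:2]-D; a=q@x; b=q@y; z=f[:,2]
    def bb(m,t):
        if m.sum()>20: print(n,t,m.sum(),"a",np.round(np.percentile(a[m],[1,99]),4),"b",np.round(np.percentile(b[m],[1,99]),4),"mid",np.round((np.percentile(b[m],1)+np.percentile(b[m],99))/2,4), "z",np.round(np.percentile(z[m],95),4))
    near=abs(b)<.09
    bb(near&(z>.075)&(z<.095)&(abs(a)<.057),"lens")
    bb(near&(z>.047)&(z<.056)&(a<-.08)&(a>-.26),"stand")
    bb(near&(z>.107)&(z<.123)&(a<-.12)&(a>-.18),"grip")
    bb(near&(z>.087)&(z<.1)&(a<-.19)&(a>-.24),"button")
    bb(near&(z>.017)&(z<.027)&(abs(a)<.065),"dish rim")
rep("wrist",W)
for n in("top","side"):
    p=manip.get_image(n); cv2.imwrite(f"pics/{n}3.png",cv2.resize(p["frame"][120:260,190:390],None,fx=4,fy=4)); rep(n,cloud(p,np.ones(p["z_map"].shape,bool)))
go([.5355,-.1265,.30],187.3)
E
python3 chk.py
```

```text
wrist stand 150 a [-0.2462 -0.2277] b [-0.0312  0.0307] mid -0.0002 z 0.0522
top lens 1264 a [-0.0491  0.0478] b [-0.0487  0.0455] mid -0.0016 z 0.0904
top stand 673 a [-0.243  -0.1104] b [-0.0321  0.0287] mid -0.0017 z 0.0554
top grip 145 a [-0.165  -0.1323] b [-0.0135  0.0102] mid -0.0016 z 0.1208
top button 83 a [-0.2261 -0.2014] b [-0.0135  0.0109] mid -0.0013 z 0.0923
top dish rim 122 a [-0.053   0.0322] b [-0.0583  0.0542] mid -0.002 z 0.0261
side lens 859 a [-0.0533  0.0454] b [-0.0442  0.0501] mid 0.003 z 0.0883
side stand 554 a [-0.2448 -0.1122] b [-0.0282  0.0338] mid 0.0028 z 0.0547
side grip 105 a [-0.1658 -0.1351] b [-0.0095  0.0149] mid 0.0027 z 0.1181
side button 40 a [-0.227  -0.2041] b [-0.011   0.0124] mid 0.0007 z 0.0902
side dish rim 157 a [-0.0567  0.0556] b [-0.037   0.0589] mid 0.011 z 0.0245
t 6.08 eef [ 0.4554 -0.1346  0.3632] [ 1.7998e+02  5.0000e-02 -1.7274e+02] F [ 1.4 -0.3  0. ] open 0.0 row [-2.012 -0.053  1.581  0.003  0.009 -0.006]
```

View pics/w2.png

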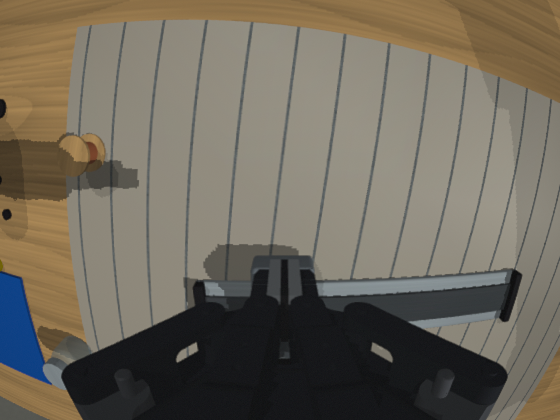

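The wrist view is mostly blocked, with the stand's end at (283,265). The depth clouds put the lens within about 1 mm of the dish along the rail. Next I'll go over the button and press it.

Emit:
carry_out([
  [[-1,-0.05,0,0,0,0,0],[-2.02,-0.05,0.5,0,0,0,0],[-2.02,-0.05,1.3,0,0,0,0],[-2.02,-0.05,2.2,0,0,0,0],[-2.02,-0.05,2.3,0,0,0,0],[-2.02,-0.05,2.3,0,0,0,0]],
])

```text
time_s: 6.58
eef_pos: [0.5357, -0.126, 0.2685]
tool_rot: [179.9, -0.3, -172.7]
wrist_force: [0.2, -0.3, 1.1]
opening: -0.0
gripper_force: 0.0
```

```bash
python3 -c "
from h import *
go([.536,-.126,.2565],187.3)"
```

```text
t 6.58 eef [ 0.5357 -0.126   0.2685] [ 179.94   -0.32 -172.69] F [ 0.2 -0.3  1.1] open -0.0 row [-0.009 -0.002  0.3    0.009 -0.054  0.001]
```

Emit:
carry_out([
  [[0,0,0.08,0,0,0,0],[0,0,0.15,0,0,0,0],[0,0,0.2,0,0,0,0],[0,0,0.23,0,0,0,0],[0,0,0.25,0,0,0,0]],
])

```text
time_s: 7.0
eef_pos: [0.536, -0.1266, 0.2617]
tool_rot: [-180.0, 0.1, -172.7]
wrist_force: [1.0, -0.2, -0.1]
opening: 0.0
gripper_force: 0.0
```

Emit:
carry_out([
  [[0,0,0.05,0,0,0,0],[0,0,0.1,0,0,0,0],[0,0,0.1,0,0,0,0]],
])

```text
time_s: 7.25
eef_pos: [0.536, -0.1266, 0.2571]
tool_rot: [-180.0, 0.1, -172.7]
wrist_force: [0.4, 0.1, 3.9]
opening: 0.0001
gripper_force: 2.0
```

Emit:
carry_out([
  [[0,0,0.04,0,0,0,0],[0,0,0.07,0,0,0,0],[0,0,0.07,0,0,0,0],[0,0,0.07,0,0,0,0],[0,0,0.07,0,0,0,0],[0,0,0.07,0,0,0,0],[0,0,0.07,0,0,0,0],[0,0,0.07,0,0,0,0]],
])

```text
time_s: 7.92
eef_pos: [0.5361, -0.1267, 0.2553]
tool_rot: [180.0, 0.1, -172.7]
wrist_force: [-3.4, 1.2, 15.7]
opening: 0.0001
gripper_force: 8.0
```

Emit:
carry_out([
  [[0,0,-0.3,0,0,0,0],[0,0,-1,0,0,0,0],[0,0,-2,0,0,0,20],[0,0,-3,0,0,0,60],[0,0,-3,0,0,0,60]],
])

```text
time_s: 8.33
eef_pos: [0.5374, -0.1276, 0.3814]
tool_rot: [-179.9, 0.6, -172.8]
wrist_force: [1.9, -0.6, 0.2]
opening: 0.0358
gripper_force: 0.0
```

```bash
python3 - <<'E'
from fit import *
y=np.array([-.127,.992]); x=np.array([.992,.127]); D=np.array([.7487,-.0985])
for n in("top","side"):
    p=manip.get_image(n); f=cloud(p,np.ones(p["z_map"].shape,bool)); q=f[:,:2]-D; a=q@x; b=q@y; z=f[:,2]
    for t,m in(("grip",(abs(b)<.03)&(a<-.125)&(a>-.175)&(z>.11)&(z<.17)),("lens",(abs(b)<.06)&(abs(a)<.06)&(z>.075)&(z<.14)),("stand",(abs(b)<.06)&(a<-.08)&(a>-.26)&(z>.047)&(z<.056))):
        if m.sum(): print(n,t,m.sum(),"z",np.round(np.percentile(z[m],[50,90]),4),"a",np.round(np.percentile(a[m],[1,99]),4),"b",np.round(np.percentile(b[m],[1,99]),4))
go([.600,-.1175,.34],187.3)
E
```

```text
top grip 58 z [0.1372 0.14  ] a [-0.1638 -0.1254] b [-0.0019  0.0104]
top lens 1315 z [0.1087 0.1117] a [-0.0527  0.0475] b [-0.0485  0.0449]
top stand 287 z [0.0526 0.0549] a [-0.2419 -0.1096] b [-0.0009  0.0288]
side grip 189 z [0.1329 0.1393] a [-0.1677 -0.1352] b [-0.0084  0.0156]
side lens 878 z [0.1067 0.1095] a [-0.0552  0.0448] b [-0.0448  0.0501]
side stand 541 z [0.0515 0.0542] a [-0.2448 -0.1129] b [-0.029   0.0337]
t 8.43 eef [ 0.536  -0.1266  0.3758] [-179.97    0.19 -172.74] F [ 0.4 -0.3  0. ] open 0.0503 row [-1.613  0.025  0.901 -0.005  0.032 -0.006]
```

Emit:
carry_out([
  [[-0.8,0.02,0,0,0,0,60],[-1.61,0.02,0,0,0,0,60],[-1.61,0.02,0.8,0,0,0,60],[-1.61,0.02,1.6,0,0,0,60],[-1.61,0.02,2.2,0,0,0,60],[-1.61,0.02,2.36,0,0,0,60],[-1.61,0.02,2.36,0,0,0,60]],
])

```text
time_s: 9.02
eef_pos: [0.5983, -0.1173, 0.2764]
tool_rot: [179.9, -0.4, -172.7]
wrist_force: [-0.6, 0.4, 1.2]
opening: 0.0603
gripper_force: 0.0
```

```bash
python3 -c "
from h import *
go([.6005,-.1175,.281],187.3)"
```

```text
t 9.02 eef [ 0.5983 -0.1173  0.2764] [ 179.93   -0.37 -172.74] F [-0.6  0.4  1.2] open 0.0603 row [-0.052 -0.011 -0.116  0.012 -0.062 -0.007]
```

Transient overshoot only; now close.

Emit:
carry_out([
  [[0,0,0,0,0,0,40],[0,0,0,0,0,0,15],[0,0,0,0,0,0,15],[0,0,0,0,0,0,15],[0,0,0,0,0,0,15],[0,0,0,0,0,0,15]],
])

```text
time_s: 9.52
eef_pos: [0.6001, -0.1178, 0.2806]
tool_rot: [-180.0, 0.1, -172.7]
wrist_force: [2.6, -1.0, 1.1]
opening: 0.0229
gripper_force: 60.8
```

Emit:
carry_out([
  [[0,0,-0.15,0,0,0,15],[0,0,-0.45,0,0,0,15],[0,0,-0.8,0,0,0,15],[0,0,-1.15,0,0,0,15],[0,0,-1.45,0,0,0,15],[0,0,-1.65,0,0,0,15],[0,0,-1.75,0,0,0,15],[0,0,-1.8,0,0,0,15]],
])

```text
time_s: 10.18
eef_pos: [0.6, -0.1176, 0.3522]
tool_rot: [-180.0, 0.1, -172.7]
wrist_force: [6.8, -1.5, -5.6]
opening: 0.023
gripper_force: 60.0
```

Emit:
carry_out([
  [[0,0,-0.05,0,0,0,15],[0,0,-0.1,0,0,0,15],[0,0,-0.15,0,0,0,15],[0,0,-0.15,0,0,0,15]],
])

```text
time_s: 10.52
eef_pos: [0.6001, -0.1176, 0.3577]
tool_rot: [-180.0, 0.1, -172.7]
wrist_force: [6.9, -1.5, -5.6]
opening: 0.0228
gripper_force: 60.0
```

Emit:
carry_out([
  [[0,0,-0.04,0,0,0,15],[0,0,-0.08,0,0,0,15],[0,0,-0.08,0,0,0,15]],
])

```text
time_s: 10.77
eef_pos: [0.6001, -0.117, 0.3592]
tool_rot: [-180.0, 0.0, -172.7]
wrist_force: [10.6, -1.2, -14.9]
opening: 0.0228
gripper_force: 61.6
```

```bash
python3 -c "
from h import *
go([.600,-.1176,.36],187.3)"
```

```text
t 10.77 eef [ 0.6001 -0.117   0.3592] [-1.8000e+02  2.0000e-02 -1.7271e+02] F [ 10.6  -1.2 -14.9] open 0.0228 row [ 0.004 -0.015 -0.021 -0.     0.003 -0.001]
```

Emit:
carry_out([
  [[0,0,-0.03,0,0,0,15],[0,0,-0.03,0,0,0,15],[0,0,-0.03,0,0,0,15],[0,0,-0.03,0,0,0,15]],
])

```text
time_s: 11.1
eef_pos: [0.6002, -0.1167, 0.3593]
tool_rot: [180.0, -0.0, -172.7]
wrist_force: [12.8, -0.3, -22.6]
opening: 0.0232
gripper_force: 61.1
```

```bash
python3 - <<'E'
from fit import *
y=np.array([-.127,.992]); x=np.array([.992,.127]); D=np.array([.7487,-.0985])
for n in("top","side"):
    p=manip.get_image(n); f=cloud(p,np.ones(p["z_map"].shape,bool)); q=f[:,:2]-D; a=q@x; b=q@y; z=f[:,2]
    if n=="side": cv2.imwrite("pics/side9.png",p["frame"])
    for t,m in(("lens",(abs(b)<.06)&(abs(a)<.06)&(z>.15)&(z<.21)),("stand",(abs(b)<.06)&(a<-.08)&(a>-.26)&(z>.047)&(z<.056))):
        if m.sum(): print(n,t,m.sum(),"z",np.round(np.percentile(z[m],[50,90]),4),"a",np.round(np.percentile(a[m],[1,99]),4),"b",np.round(np.percentile(b[m],[1,99]),4))
go([.600,-.1176,.36],187.3)
E
```

```text
top lens 1028 z [0.1863 0.1889] a [-0.042   0.0487] b [-0.0403  0.0475]
top stand 17 z [0.0522 0.0549] a [-0.1642 -0.1389] b [0.0266 0.0304]
side lens 921 z [0.1844 0.187 ] a [-0.0546  0.0458] b [-0.0433  0.0516]
side stand 542 z [0.0516 0.0541] a [-0.2448 -0.1119] b [-0.0248  0.0354]
t 11.2 eef [ 0.6001 -0.1166  0.3592] [ 1.7998e+02 -4.0000e-02 -1.7269e+02] F [ 13.6   0.2 -22.8] open 0.0231 row [ 0.006 -0.023 -0.019  0.003 -0.007  0.001]
```

View pics/side9.png

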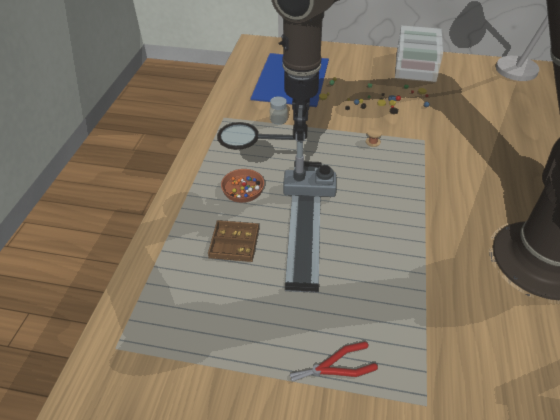

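The side view shows the mast up, the lens at (238,135) and the dish now in clear view at (243,185). The side depth gives a lens rise of about 98 mm and the pull force has jumped, so the mast is at its stop. I'll compare lens and dish in this view, since the stand has drifted by 1–2 mm.

```bash
python3 - <<'E'
from fit import *
y=np.array([-.127,.992]); x=np.array([.992,.127]); D=np.array([.7487,-.0985])
for n in("top","side"):
    p=manip.get_image(n); f=cloud(p,np.ones(p["z_map"].shape,bool)); q=f[:,:2]-D; a=q@x; b=q@y; z=f[:,2]
    o=np.c_[a,b]
    m=(np.hypot(a,b)<.075)&(z>.017)&(z<.027); print(n,"dish",m.sum(),np.round(circ(o[m]),4),np.round(np.percentile(b[m],[1,99]),4))
    m=(np.hypot(a,b)<.06)&(z>.17)&(z<.2); print(n,"lens",m.sum(),np.round(np.percentile(b[m],[1,99]),4))
E
```

```text
top dish 88 [ 0.0013 -0.0008  0.0529] [0.0065 0.0542]
top lens 1029 [-0.0402  0.0475]
side dish 238 [-0.0007  0.0015  0.0549] [-0.0559  0.0577]
side lens 920 [-0.0431  0.0517]
```

Emit:
carry_out([
  [[0,-0.04,0,0,0,0,15],[0,-0.08,0,0,0,0,15],[0,-0.08,0,0,0,0,15],[0,-0.08,0,0,0,0,15]],
])

```text
time_s: 11.63
eef_pos: [0.6005, -0.1188, 0.3592]
tool_rot: [179.9, -0.1, -172.6]
wrist_force: [10.4, 3.3, -20.7]
opening: 0.0231
gripper_force: 61.4
```

```bash
cat > c2.py <<'E'
from fit import *
y=np.array([-.127,.992]); x=np.array([.992,.127]); D=np.array([.7487,-.0985])
for n in("top","side"):
    p=manip.get_image(n); f=cloud(p,np.ones(p["z_map"].shape,bool)); q=f[:,:2]-D; a=q@x; b=q@y; z=f[:,2]
    m=(np.hypot(a,b)<.06)&(z>.17)&(z<.2); print(n,"lens",m.sum(),np.round(np.percentile(b[m],[1,99]),4),np.median(z[m]))
    m=(abs(b)<.06)&(a<-.08)&(a>-.26)&(z>.047)&(z<.056); print("stand",m.sum(),np.percentile(b[m],[1,99]))
go([.600,-.1176,.36],187.3)
E
python3 c2.py
```

```text
top lens 1058 [-0.0409  0.0455] 0.18601650206414716
stand 24 [0.02253273 0.02873882]
side lens 921 [-0.0442  0.05  ] 0.1844370618737159
stand 543 [-0.02839527  0.03325692]
t 11.73 eef [ 0.6005 -0.1188  0.3592] [ 1.7989e+02 -6.0000e-02 -1.7264e+02] F [ 10.8   2.8 -20.6] open 0.0228 row [ 0.009  0.031 -0.019  0.018 -0.01   0.01 ]
```

```bash
python3 -c "
from h import *
print(manip.hand_in())"
```

```text
the job is handed in; nothing more can be done
None
```

I handed the job in with the lens centred over the round dish to about 2 mm and the gripper still holding the mast up against its second stop; the hand-in returned no verdict.

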